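Build up a small fuel-pump unit on its stand

ROBOT

A 7-joint arm with a two-finger parallel gripper is mounted at the origin on the work surface. World frame = base frame: x ahead of the robot, y to its left, z up, the work surface at z = 0. Lengths are in m, angles in degrees, forces in N, time in s.
With the tool pointing down it reaches from about 0.35 to 0.9 m from the base axis. Payload 7.2 kg.
Tool frame: the origin (TCP) lies between the finger pads; the fingertips stand 19 mm ahead of it and the grasp point (between the pads) is the TCP; z points along the fingers, y is the line along which they close (so a half turn about z gives the same grasp; the last joint's range is limited). The gripper opens to 85 mm and grips with 20 to 120 N. Pads are 22 mm wide; open, the fingers measure 114 mm over their backs; the gripper's body (76 mm by 85 mm) begins 54 mm behind the grasp point. The pads swing forward as they close: fully open they stand 13 mm farther back than shut.
Start: joints at [59.805, 23.554, -0.728, 91.456, 0.321, 64.991, -4.71], TCP at [0.277, -0.56, 0.25] pointing down, gripper open.
Joint ranges: [-169.25, 169.25], [-16.82, 113.86], [-84.01, 82.57], [7.8, 145.47], [-59.2, 239.2], [7.22, 106.19], [-163.78, 163.78]. Speed limits (degrees/s): [136.94, 136.94, 172.46, 172.46, 180, 180, 180].

INTERFACE

Orientations are given as [roll, pitch, yaw] about the fixed x, y, z axes, in that order (R = Rz(yaw) Ry(pitch) Rx(roll)).
In Python, from workcell import bot gives the robot as it stands.
- The arm moves only by the tool servo_tool, never from a script. Its argument "deltas" is text: rows parted by semicolons, each of 7 numbers parted by spaces: the shift along the tool's x, y, z scaled (see below), then the turn, a rotation vector about the tool's x, y, z scaled (see below), then the gripper command: -1 is fully open, 1 is shut, values between are in proportion. A call has 1 to 10 rows; each row is the pose to reach, as a shift and turn from the pose commanded when the call began, along the tool's axes at that moment, turning the shorter way round; what a row does not reach only later rows make up. The controller multiplies each number of a shift by 10 cm and each number of a turn by 180 degrees. A row lasts 1/8 s, in which the tool goes at most 62.5 mm and 10.7 degrees, less where a joint would pass 70% of its speed; a pose out of reach is approached as far as the arm can. A call with a number of a shift or a turn outside -1 to 1 is refused whole. A call with a gripper value outside its range is refused whole. The fingers move at their own pace and stop on an object; "force" is the grip in N (left out, the last holds). Time passes only in rows, so rows that repeat a pose let the fingers close. It gives the time, the measured TCP pose, the force, the opening and the grip force at its end, in the units of the state.
- bot.sense(): the state, without advancing time (a new reading comes with each control period).
- bot.capture(name): name is "scene" or "top" or "wrist"; returns the picture (480x640x3 uint8, blue, green, red); there is no depth.
- bot.get_calibration(name): a dict with "camera_matrix" (3x3 intrinsics, pixels), "camera_from_world" (4x4, takes a point from world to camera coordinates). Camera axes: x right, y down, z forward; pixel columns grow to the right and rows downward; lengths in m; the calibration is good to about 2 mm. A picture is of the moment at which its call begins: read the wrist's pose just before it. get_calibration takes no time and is no camera call; for the wrist camera it gives the pose at the moment of the call.
- bot.hand_in(): hands the job in; it is judged then, once.
Trained networks look in the newest picture that a camera, given by its name, has taken for a name from the list of things; names that differ only in an ending like _2 or _b are one class to them, and where a whole thing is asked for, a point or a joint stands for the part that bears it (a point fixed in the world has none). Each returns a list of dicts, best first, with "score" (0 to 1); they miss things now and then, are a little off and sometimes report something else, mostly with a low value. They report only what shows in the picture. A call takes as long as a camera call.
- bot.boxes_of(camera, label): "point" ([row, column] in pixels, amid what is visible of it).
- bot.landmark_of(camera, label): "point" ([row, column] in pixels: a listed point, or the origin of a listed thing).
The state is a dict: "t": time; "joints": joint angles; "qvel": joint speeds; "joint_efforts": joint torques, N m; "position": TCP position; "ee_rot": TCP orientation; "force": force on the tool from outside, world axes, zero at the start; "wrist_torque": the same for the moment, N m; "opening": finger opening in m; "grasp_force": force on a finger pad.
Only numpy, scipy, OpenCV 4.12 (cv2) and the standard library are available. Lean on these libraries where they do the work, as an engineer would, in place of code of your own. Each camera call takes 0.05 s, during which the arm holds its last target. There are 200 camera calls.

TASK

Build up the fuel-pump unit on the green stand, one part at a time and in this order: seat the white pot in the stand, put the black pump upright in the pot with its narrow end up, set the steel cover with the blue top over the pump so that it lies flat and centred on the pot's rim, and last slip the red ring over the cover's blue top until it lies flat on the cover's flange. Set every part down and let go of it there before fetching the next, do not drop parts in from above, and leave the screwdriver, the yellow cap and the carton where they are.

Things in the scene. Friction and masses are not known exactly. Their poses are not given: they have to be found in the camera images.
- stand: green assembly stand, fixed, round about its z axis (up), origin at the centre of its underside on the bench. Foot disc 110 mm across, 8 mm high; on it a round cup 28 mm high, 88 mm across outside at the top. Recess floor 12 mm above the bench; recess 65 mm across up to 16 mm above the bench, then a funnel widening to 80 mm at the mouth
- pot: loose white plastic pot, open at the top, straight round wall: 56 mm outside, 49 mm inside, 60 mm high, inner floor 4 mm up; about 90 g. Upright at the start. Origin: centre of the underside, z up along its axis. Seated, its origin is 12 mm above the stand's and its rim 72 mm above the bench
- pump: loose black pump with a copper band, round, 86 mm tall, upright at the start: foot 32 mm across, body 40 mm across from 8 to 46 mm up, then from 50 mm to the top a narrow neck 14 mm across to grip (last 4 mm taper to 10); about 220 g. Origin: centre of the underside, z up the axis. In the pot its origin is 4 mm above the pot's and the neck stands 30 mm out
- cover: loose steel hat-shaped cover, hollow, open below: flange 68 mm across, 6 mm thick; on it a closed tube 36 mm across to grip, its top 48 mm above the underside (upper 13 mm blue, 37 mm across). Cavity for the pump's neck 30 mm across, 42 mm deep from the underside; about 140 g. Starts on its flange. Origin: centre of the underside, z up. On the pot's rim its origin is 60 mm above the pot's
- ring: loose plain red ring: 60 mm outside diameter, 48 mm hole, 18 mm high; about 90 g. Lies flat at the start, either way up alike. Origin: centre of the underside, z up along its axis. Lying on the cover's flange its origin is 6 mm above the cover's origin
- screwdriver: loose screwdriver with a yellow handle lying at the far edge of the work, not to be disturbed. Origin: about the middle of its length, at its underside; x along it, towards the blade
- cap: loose yellow plastic cap, 24 mm across and 28 mm high, standing among the parts, not to be disturbed. Origin: centre of its underside
- carton: closed cardboard carton 100 x 70 x 45 mm (x, y, z), loose, near the robot, not to be disturbed. Origin: centre of its underside

How it is judged (in metres and radians):
On the way, in this order (a step that is already met when the one before it is completed fails the run):
1. the white pot seated in the stand and let go (horizontal distance between pot and stand below 0.009 m and z of pot in the frame of stand between 0.009 and 0.016 m and angle between pot's own z axis and vertical below 0.08 rad and contact force between the fingers and pot below 0.02 N), for 0.2 s.
2. the black pump upright in the pot and let go (horizontal distance between pot and stand below 0.009 m and z of pot in the frame of stand between 0.009 and 0.016 m and angle between pot's own z axis and vertical below 0.08 rad and horizontal distance between pump and pot below 0.009 m and z of pump in the frame of pot between 0.001 and 0.009 m and angle between pump's own z axis and vertical below 0.12 rad and contact force between the fingers and pump below 0.02 N), for 0.2 s.
3. the steel cover flat on the pot's rim over the pump and let go (horizontal distance between pot and stand below 0.009 m and z of pot in the frame of stand between 0.009 and 0.016 m and angle between each of pot, cover's own z axis and vertical below 0.08 rad and horizontal distance between pump and pot below 0.009 m and z of pump in the frame of pot between 0.001 and 0.009 m and angle between pump's own z axis and vertical below 0.12 rad and horizontal distance between cover and pot below 0.01 m and z of cover in the frame of pot between 0.057 and 0.064 m and contact force between the fingers and cover below 0.02 N), for 0.2 s.
4. the red ring flat on the cover's flange and let go (horizontal distance between pot and stand below 0.009 m and z of pot in the frame of stand between 0.009 and 0.016 m and angle between each of pot, cover, ring's own z axis and vertical below 0.08 rad and horizontal distance between pump and pot below 0.009 m and z of pump in the frame of pot between 0.001 and 0.009 m and angle between pump's own z axis and vertical below 0.12 rad and horizontal distance between cover and pot below 0.01 m and z of cover in the frame of pot between 0.057 and 0.064 m and horizontal distance between ring and cover below 0.01 m and z of ring in the frame of cover between 0.003 and 0.01 m and contact force between the fingers and ring below 0.02 N), for 0.2 s.
At the end, for the whole second after the job is handed in: At rest and let go: pot in the stand's recess (9 mm off axis, underside 9-16 mm up), pump in the pot neck up (9 mm, 1-9 mm above pot's underside), cover flat on the rim (10 mm, 57-64 mm above it), ring on its flange (10 mm, 3-10 mm above cover's underside); tilts under 0.08 rad, pump 0.12 (horizontal distance between pot and stand below 0.009 m and z of pot in the frame of stand between 0.009 and 0.016 m and angle between each of pot, cover, ring's own z axis and vertical below 0.08 rad and horizontal distance between pump and pot below 0.009 m and z of pump in the frame of pot between 0.001 and 0.009 m and angle between pump's own z axis and vertical below 0.12 rad and horizontal distance between cover and pot below 0.01 m and z of cover in the frame of pot between 0.057 and 0.064 m and horizontal distance between ring and cover below 0.01 m and z of ring in the frame of cover between 0.003 and 0.01 m and linear speed of each of pot, pump, cover, ring below 0.02 m/s and angular speed of each of pot, pump, cover, ring below 0.2 rad/s); the robot touches nothing.
It fails at once if the pot dropped into the stand from more than 30 mm (horizontal distance between pot and stand below 0.02 m and z of pot in the frame of stand above 0.042 m and contact force between the fingers and pot below 0.02 N).
It fails at once if the pump dropped into the pot from more than 30 mm (horizontal distance between pump and pot below 0.02 m and z of pump in the frame of pot above 0.034 m and contact force between the fingers and pump below 0.02 N).
It fails at once if the cover dropped on the pot from more than 30 mm (horizontal distance between cover and pot below 0.02 m and z of cover in the frame of pot above 0.09 m and contact force between the fingers and cover below 0.02 N).
It fails at once if the ring dropped on the cover from more than 30 mm (horizontal distance between ring and cover below 0.02 m and z of ring in the frame of cover above 0.036 m and contact force between the fingers and ring below 0.02 N).
It fails at once if the screwdriver, the yellow cap or the carton disturbed (moved more than 30 mm) (distance of any of screwdriver, cap, carton from where it was at the start of the episode above 0.03 m).
It also fails if it takes over 128 s, if anything falls off the work surface, if the arm or the gripper's body presses on something with over 40 N, if the wrist force passes 120 N, or if a joint passes its speed limit or range.

## Working session

There is one attempt and no reset: what is moved stays moved. The work goes in short steps, Python scripts to look and compute and a tool call to move; the robot and the scene stay as the last step left them, time stands still between calls to the robot, and variables do not carry over. Pictures are saved under pics/ and viewed, at most 14 in all, crops included, and the job is handed in when it is done.

Besides the shell and the picture viewer there is one more tool, called after "Emit:" in YAML: its name, and indented under it one key for each argument. servo_tool: Moves the arm, as the interface text tells. Shifts and turns lie within -1 to 1; 1 stands for 10 cm of shift or 180 degrees of turn. Its arguments: {"type":"object","properties":{"deltas":{"type":"string"},"force":{"type":"number"}},"required":["deltas"]}

```bash
mkdir -p pics; ls
cat > h.py <<'E'
import numpy as np, cv2
from workcell import bot
def ray(cam,p):
    c=bot.get_calibration(cam);K=np.array(c["camera_matrix"]);T=np.array(c["camera_from_world"])
    R=T[:3,:3];o=-R.T@T[:3,3];d=R.T@np.linalg.solve(K,[p[1],p[0],1.]);return o,d
def at(cam,p,z):
    o,d=ray(cam,p);return o+d*(z-o[2])/d[2]
E
python3 - <<'E'
from h import *
s=bot.sense();print({k:np.round(s[k],3) for k in("t","position","ee_rot","opening")})
for c in("scene","top"):
    cv2.imwrite(f"pics/{c}0.png",bot.capture(c))
    for l in "stand pot pump cover ring screwdriver cap carton".split():
        for d in bot.landmark_of(c,l)[:2]: print(c,l,np.round(d["point"]),round(d["score"],2),np.round(at(c,d["point"],0),3))
E
```

```text
pics
{'t': np.float64(0.0), 'position': array([ 0.277, -0.56 ,  0.249]), 'ee_rot': array([-1.79909e+02,  7.00000e-03,  2.62920e+01]), 'opening': np.float64(0.085)}
scene stand [298. 506.] 0.84 [0.461 0.31  0.   ]
scene stand [255. 249.] 0.64 [ 0.623 -0.139  0.   ]
scene pot [311. 376.] 0.91 [0.614 0.139 0.   ]
scene pot [291. 309.] 0.47 [0.639 0.016 0.   ]
scene pump [194. 230.] 0.84 [ 0.486 -0.315  0.   ]
scene cover [257. 247.] 0.8 [ 0.631 -0.137  0.   ]
scene cover [288. 309.] 0.17 [0.633 0.011 0.   ]
scene ring [234. 355.] 0.78 [ 0.453 -0.004  0.   ]
scene ring [286. 310.] 0.62 [0.629 0.01  0.   ]
scene screwdriver [318. 222.] 0.84 [ 0.773 -0.066  0.   ]
scene carton [180. 308.] 0.9 [ 0.339 -0.204  0.   ]
scene carton [316. 221.] 0.19 [ 0.771 -0.072  0.   ]
top stand [281. 176.] 0.59 [0.449 0.302 0.   ]
top stand [217. 384.] 0.25 [ 0.642 -0.133  0.   ]
top pot [215. 256.] 0.93 [0.616 0.152 0.   ]
top pump [300. 466.] 0.96 [ 0.477 -0.322  0.   ]
top cover [220. 385.] 0.76 [ 0.637 -0.136  0.   ]
top ring [296. 315.] 0.81 [0.45 0.   0.  ]
top screwdriver [163. 361.] 0.83 [ 0.763 -0.07   0.   ]
top cap [213. 318.] 0.5 [0.635 0.015 0.   ]
top carton [358. 400.] 0.56 [ 0.342 -0.19   0.   ]
```

View pics/top0.png

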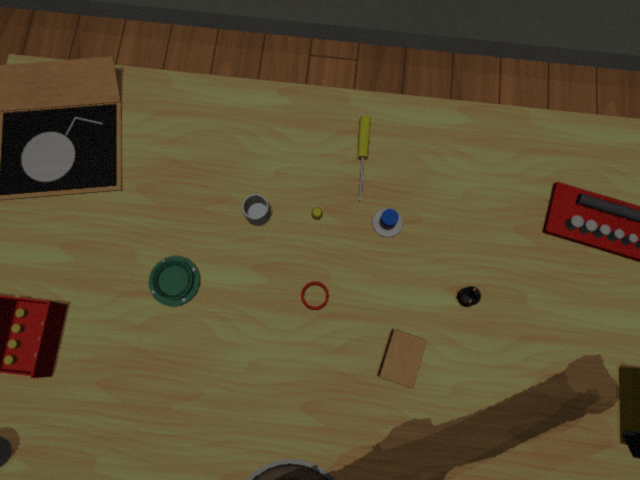

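View pics/scene0.png

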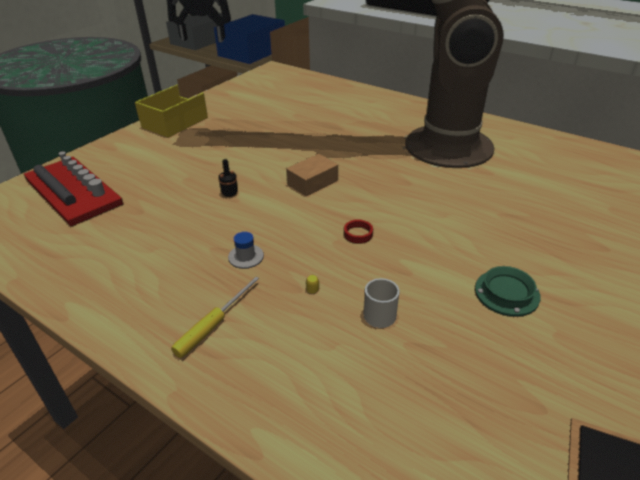

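Emit:
servo_tool:
  deltas: "1 -0.42 0 0 0 0.146 -1;1 -0.42 0 0 0 0.146 -1;1 -0.42 0 0 0 0.146 -1"

```text
t: 1.27
position: [0.3518, -0.4747, 0.2505]
ee_rot: [-179.9, -0.1, 0.2]
force: [-0.4, -0.4, -1.0]
opening: 0.0856
grasp_force: 0.0
```

Emit:
servo_tool:
  deltas: "0.66 -0.79 0 0 0 0 -1;0.66 -0.79 0 0 0 0 -1"

```text
t: 1.52
position: [0.4156, -0.3973, 0.2504]
ee_rot: [-180.0, -0.0, 0.1]
force: [1.2, -0.6, 0.1]
opening: 0.0854
grasp_force: 0.0
```

Emit:
servo_tool:
  deltas: "0.66 -0.79 0 0 0 0 -1;0.66 -0.79 0 0 0 0 -1;0.66 -0.79 0 0 0 0 -1"

```text
t: 1.9
position: [0.4825, -0.3166, 0.2503]
ee_rot: [-179.9, -0.1, 0.4]
force: [0.0, 0.5, -0.1]
opening: 0.0854
grasp_force: 0.0
```

```bash
cat >> h.py <<'E'
def st():
    s=bot.sense();print({k:np.round(s[k],3).tolist() for k in("t","position","ee_rot","force","opening","grasp_force")})
def see(labels,z,name=None,cams=("wrist",)):
    for c in cams:
        im=bot.capture(c)
        if name: cv2.imwrite(f"pics/{name}_{c}.png",im)
        for l in labels.split():
            for d in bot.landmark_of(c,l)[:1]: print(c,l,np.round(d["point"]),round(d["score"],2),np.round(at(c,d["point"],z),4))
E
python3 - <<'E'
from h import *
st(); see("pump cover ring carton",0,"w1"); o,d=ray("wrist",(240,320)); print(o,d)
E
```

```text
{'t': 1.9, 'position': [0.483, -0.317, 0.25], 'ee_rot': [-179.92, -0.068, 0.389], 'force': [0.021, 0.464, -0.102], 'opening': 0.085, 'grasp_force': 0.0}
wrist pump [202. 321.] 0.86 [ 0.4807 -0.3246  0.    ]
wrist cover [ 27. 112.] 0.71 [ 0.6312 -0.147   0.    ]
wrist carton [331. 199.] 0.96 [ 0.3395 -0.1946  0.    ]
[ 0.55599271 -0.32229399  0.37488604] [-0.2920199  -0.00611    -0.95646565]
```

View pics/w1_wrist.png

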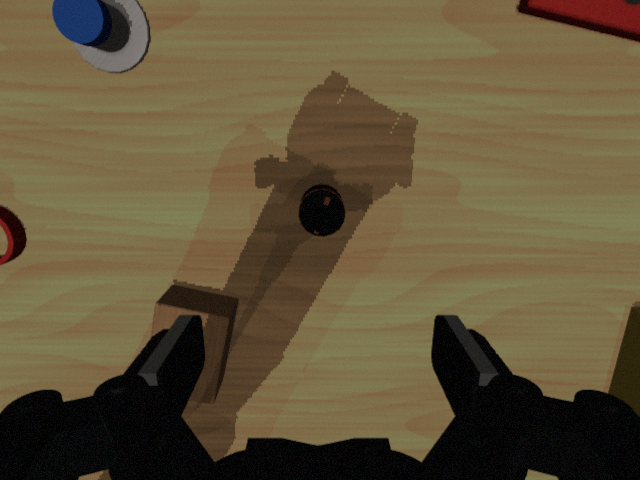

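Emit:
servo_tool:
  deltas: "0.4 -0.9 0 0 0 0 -1;0.4 -0.9 0 0 0 0 -1"

```text
t: 2.4
position: [0.5202, -0.2291, 0.2504]
ee_rot: [-180.0, -0.0, -0.0]
force: [1.0, -0.1, -0.6]
opening: 0.0855
grasp_force: 0.0
```

Emit:
servo_tool:
  deltas: "0.4 -0.9 0 0 0 0 -1;0.4 -0.9 0 0 0 0 -1;0.4 -0.9 0 0 0 0 -1"

```text
t: 2.78
position: [0.5606, -0.1378, 0.2503]
ee_rot: [-179.9, -0.0, 0.2]
force: [0.8, -0.5, 0.6]
opening: 0.0857
grasp_force: 0.0
```

Run:
```python
from h import *
st(); see("cover ring pump cap pot",0,"w2")
```

```text
{'t': 2.775, 'position': [0.561, -0.138, 0.25], 'ee_rot': [-179.932, -0.028, 0.224], 'force': [0.787, -0.506, 0.599], 'opening': 0.086, 'grasp_force': 0.0}
wrist cover [122. 319.] 0.89 [ 0.6342 -0.1435  0.    ]
wrist ring [307. 188.] 0.78 [ 0.4487 -0.006   0.    ]
wrist pump [278. 497.] 0.87 [ 0.4805 -0.3272  0.    ]
wrist cap [128. 146.] 0.7 [0.6296 0.0133 0.    ]
wrist pot [137.   7.] 0.78 [0.6214 0.1431 0.    ]
```

Emit:
servo_tool:
  deltas: "0.3 -1 0 0 0 0 -1;0.3 -1 0 0 0 0 -1"

```text
t: 3.32
position: [0.5901, -0.0393, 0.2505]
ee_rot: [-180.0, -0.0, -0.1]
force: [0.7, 0.4, 0.1]
opening: 0.0856
grasp_force: 0.0
```

Emit:
servo_tool:
  deltas: "0.2 -1 0 0 0 0 -1;0.2 -1 0 0 0 0 -1"

```text
t: 3.58
position: [0.61, 0.0619, 0.2504]
ee_rot: [-179.9, -0.0, 0.1]
force: [0.3, -0.5, 0.3]
opening: 0.0853
grasp_force: 0.0
```

Emit:
servo_tool:
  deltas: "0 -0.8 0 0 0 0 -1;0 -0.8 0 0 0 0 -1;0 -0.8 0 0 0 0 -1"

```text
t: 3.95
position: [0.6096, 0.1401, 0.2501]
ee_rot: [180.0, 0.0, 0.1]
force: [0.0, -0.8, 0.1]
opening: 0.0855
grasp_force: 0.0
```

Run:
```python
from h import *
st(); see("cover ring cap pot stand",0,"w3")
```

```text
{'t': 3.95, 'position': [0.61, 0.14, 0.25], 'ee_rot': [179.996, 0.015, 0.101], 'force': [0.035, -0.835, 0.095], 'opening': 0.085, 'grasp_force': 0.0}
wrist cover [177. 611.] 0.72 [ 0.6345 -0.1423  0.    ]
wrist cap [180. 445.] 0.56 [0.6318 0.0147 0.    ]
wrist pot [191. 307.] 0.89 [0.6217 0.1462 0.    ]
```

View pics/w3_wrist.png

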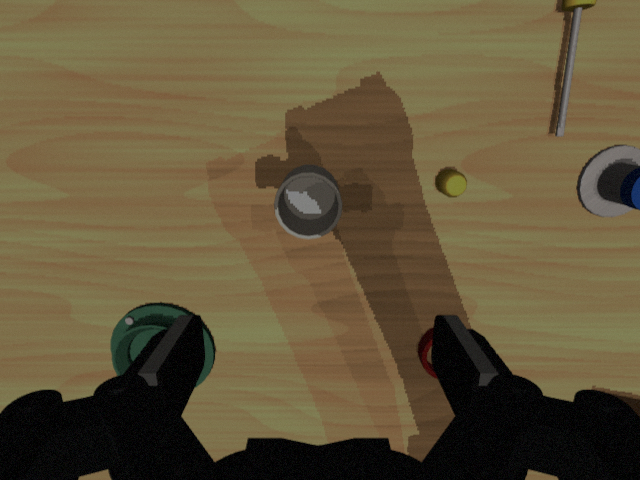

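Run:
```python
from h import *
print(at("wrist",(203,308),.06))
im=cv2.imread("pics/w3_wrist.png")
s=im[160:250,265:350]; print(at("wrist",(203,275),.06),at("wrist",(203,341),.06),at("wrist",(237,308),.06))
# stand in top view: green outline
t=cv2.cvtColor(cv2.imread("pics/top0.png"),cv2.COLOR_BGR2HSV)
m=cv2.inRange(t,(65,80,20),(95,255,255));m[:,:130]=0;m[:,220:]=0;m[:240]=0;m[320:]=0
(c,a,_)=cv2.fitEllipse(max(cv2.findContours(m,0,2)[0],key=cv2.contourArea));print(c,a,[at("top",(c[1],c[0]),z) for z in(0.,.008)])
```

```text
[0.62265378 0.1447344  0.06      ]
[0.62271924 0.17155639 0.06      ] [0.62258831 0.11790824 0.06      ] [0.59383328 0.14501313 0.06      ]
(173.93992614746094, 280.36669921875) (45.99858856201172, 50.32814407348633) [array([0.4503257 , 0.30711708, 0.        ]), array([0.44941535, 0.30475041, 0.008     ])]
```

Emit:
servo_tool:
  deltas: "0.12 -0.05 1 0 0 0 -1;0.12 -0.05 1 0 0 0 -1;0.12 -0.05 1 0 0 0 -1"

```text
t: 4.62
position: [0.6201, 0.1431, 0.1473]
ee_rot: [179.9, 0.3, -0.0]
force: [0.4, 0.5, 0.8]
opening: 0.0854
grasp_force: 0.0
```

Emit:
servo_tool:
  deltas: "0 0 0.5 0 0 0 -1;0 0 1 0 0 0 -1;0 0 1 0 0 0 -1;0 0 1 0 0 0 -1"

```text
t: 5.12
position: [0.6235, 0.1449, 0.0532]
ee_rot: [-179.9, -0.2, -0.0]
force: [0.4, -0.2, 0.6]
opening: 0.0857
grasp_force: 0.0
```

Emit:
servo_tool:
  deltas: "0 0 0 0 0 0 1;0 0 0 0 0 0 1;0 0 0 0 0 0 1;0 0 0 0 0 0 1;0 0 0 0 0 0 1;0 0 0 0 0 0 1"
  force: 40

```text
t: 5.88
position: [0.6232, 0.1452, 0.053]
ee_rot: [-179.9, -0.2, 0.0]
force: [-1.8, -0.9, 10.4]
opening: 0.0547
grasp_force: 40.9
```

Emit:
servo_tool:
  deltas: "0 0 -0.5 0 0 0 1;0 0 -1 0 0 0 1;0 0 -1 0 0 0 1"

```text
t: 6.25
position: [0.6245, 0.1455, 0.1559]
ee_rot: [-179.9, -0.5, -0.0]
force: [0.5, 0.7, -1.6]
opening: 0.0544
grasp_force: 43.4
```

Emit:
servo_tool:
  deltas: "-0.9 -0.6 -0.5 0 0 0 1;-0.9 -0.6 -0.5 0 0 0 1;-0.9 -0.6 -0.5 0 0 0 1;-0.9 -0.6 -0.5 0 0 0 1"

```text
t: 6.75
position: [0.5319, 0.2041, 0.2002]
ee_rot: [180.0, -0.0, 0.0]
force: [1.0, -0.8, -2.0]
opening: 0.054
grasp_force: 44.7
```

Run:
```python
from h import *
st(); see("pot",.15,"w4"); see("stand",0,"w4")
```

```text
{'t': 6.75, 'position': [0.532, 0.204, 0.2], 'ee_rot': [179.961, -0.025, 0.016], 'force': [0.97, -0.786, -2.0], 'opening': 0.054, 'grasp_force': 44.654}
wrist stand [305. 203.] 0.83 [0.449  0.3071 0.    ]
```

View pics/w4_wrist.png

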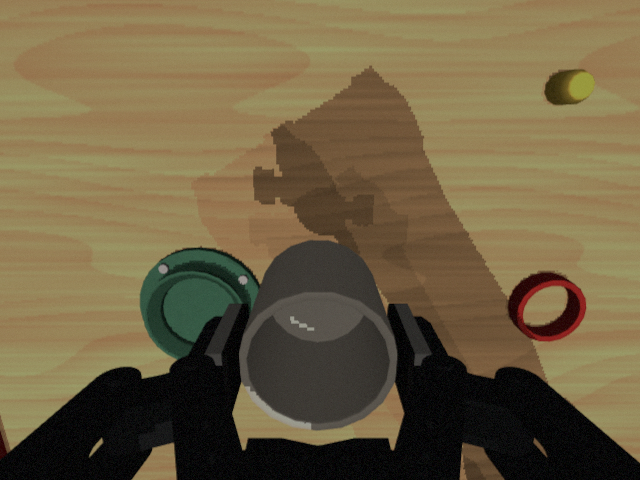

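Run:
```python
from h import *
for z in(.205,.210): print(at("wrist",(360,319),z))
im=cv2.imread("pics/w4_wrist.png");t=cv2.cvtColor(im,cv2.COLOR_BGR2HSV)
m=cv2.inRange(t,(65,80,20),(95,255,255));n,l,s,c=cv2.connectedComponentsWithStats(m);i=1+np.argmax(s[1:,4]);print(s[i])
x0,y0,w,h=s[i][:4];print(at("wrist",(305,x0),.004),at("wrist",(y0,200),.004))
```

```text
[0.52916738 0.2025299  0.205     ]
[0.5325439 0.20255   0.21     ]
[ 141  248  119  112 7906]
[0.45083508 0.36133446 0.004     ] [0.50454279 0.30350549 0.004     ]
```

Emit:
servo_tool:
  deltas: "-0.4 -0.5 0 0 0 0 1;-0.82 -1 0 0 0 0 1;-0.82 -1 0 0 0 0 1;-0.82 -1 0 0 0 0 1"

```text
t: 7.45
position: [0.4501, 0.3042, 0.1998]
ee_rot: [180.0, 0.0, 0.0]
force: [0.6, -0.8, -2.0]
opening: 0.0539
grasp_force: 44.6
```

Emit:
servo_tool:
  deltas: "0 -0.02 0.3 0 0 0 1;0 -0.02 0.6 0 0 0 1;0 -0.02 0.9 0 0 0 1;0 -0.02 1 0 0 0 1;0 -0.02 1 0 0 0 1"

```text
t: 8.07
position: [0.4504, 0.3055, 0.0999]
ee_rot: [179.9, 0.0, -0.1]
force: [1.0, 0.7, -0.4]
opening: 0.0542
grasp_force: 44.6
```

Emit:
servo_tool:
  deltas: "0 0 0.1 0 0 0 1;0 0 0.2 0 0 0 1;0 0 0.28 0 0 0 1;0 0 0.33 0 0 0 1;0 0 0.33 0 0 0 1"

```text
t: 8.7
position: [0.4503, 0.3066, 0.0674]
ee_rot: [-180.0, -0.0, -0.0]
force: [0.9, -0.2, -0.8]
opening: 0.0538
grasp_force: 44.4
```

Emit:
servo_tool:
  deltas: "0 0 0.02 0 0 0 1;0 0 0.03 0 0 0 1;0 0 0.03 0 0 0 1"

```text
t: 9.07
position: [0.45, 0.3069, 0.065]
ee_rot: [-180.0, -0.1, 0.0]
force: [-1.4, -0.5, 7.7]
opening: 0.0541
grasp_force: 45.2
```

Run:
```python
from h import *
st(); see("pot stand",.012,"s1",("scene",)); cv2.imwrite("pics/s1c.png",cv2.resize(cv2.imread("pics/s1_scene.png")[180:340,420:600],None,fx=3,fy=3))
```

```text
{'t': 9.075, 'position': [0.45, 0.307, 0.065], 'ee_rot': [-179.978, -0.053, 0.018], 'force': [-1.447, -0.514, 7.668], 'opening': 0.054, 'grasp_force': 45.15}
scene pot [286. 508.] 0.93 [0.4435 0.3049 0.012 ]
scene stand [296. 507.] 0.81 [0.4671 0.311  0.012 ]
```

View pics/s1c.png

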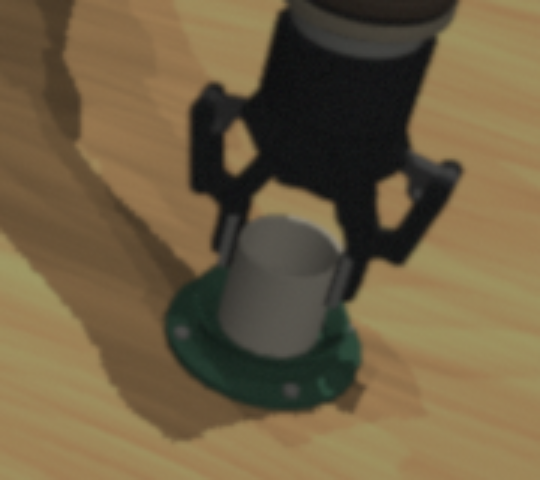

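Emit:
servo_tool:
  deltas: "0 0 0 0 0 0 -1;0 0 0 0 0 0 -1;0 0 0 0 0 0 -1;0 0 0 0 0 0 -1;0 0 0 0 0 0 -1"

```text
t: 9.85
position: [0.4497, 0.3066, 0.0642]
ee_rot: [180.0, 0.0, 0.0]
force: [0.8, 0.1, -0.0]
opening: 0.0855
grasp_force: 0.0
```

Emit:
servo_tool:
  deltas: "0 0 -0.3 0 0 0 -1;0 0 -0.9 0 0 0 -1;0 0 -0.9 0 0 0 -1"

```text
t: 10.22
position: [0.4519, 0.3084, 0.1587]
ee_rot: [-179.7, -0.4, -0.0]
force: [0.2, 0.9, -0.8]
opening: 0.0857
grasp_force: 0.0
```

Emit:
servo_tool:
  deltas: "0 0 -0.9 0 0 0 -1;0 0 -0.9 0 0 0 -1;0 0 -0.9 0 0 0 -1"

```text
t: 10.6
position: [0.4506, 0.3072, 0.246]
ee_rot: [-179.9, -0.2, -0.0]
force: [0.8, 0.3, -1.0]
opening: 0.0855
grasp_force: 0.0
```

```bash
cat >> h.py <<'E'
def hough(name,z,rmin,rmax,roi):
    im=cv2.imread(name);r0,r1,c0,c1=roi
    return im[r0:r1,c0:c1]
E
python3 - <<'E'
from h import *
st(); see("pot stand",.012,"w5"); cv2.imwrite("pics/w5c.png",cv2.resize(cv2.imread("pics/w5_wrist.png")[100:320,200:440],None,fx=2.5,fy=2.5))
E
```

```text
{'t': 10.6, 'position': [0.451, 0.307, 0.246], 'ee_rot': [-179.881, -0.189, -0.003], 'force': [0.808, 0.312, -1.043], 'opening': 0.085, 'grasp_force': 0.0}
wrist pot [208. 321.] 0.77 [0.4487 0.3026 0.012 ]
```

View pics/w5c.png

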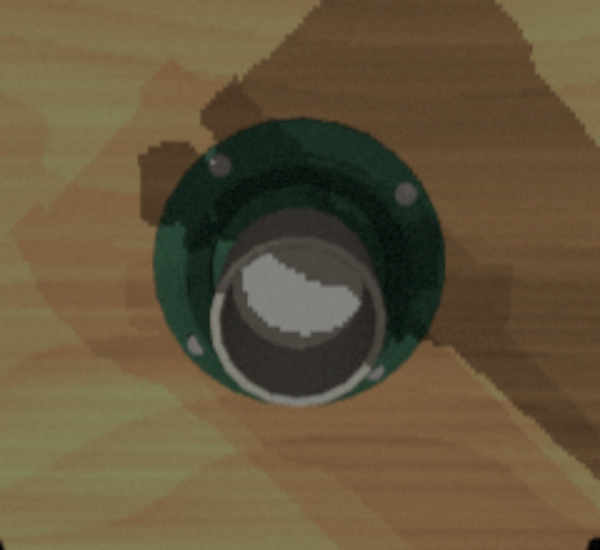

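Run:
```python
from h import *
st();print("pot",at("wrist",(228.4,319.2),.072),"stand",at("wrist",(204.8,319.6),.006))
# pump estimates: neck top etc from w1/top
```

```text
{'t': 10.75, 'position': [0.449, 0.306, 0.243], 'ee_rot': [179.92, 0.097, 0.006], 'force': [-0.409, 0.139, -0.963], 'opening': 0.085, 'grasp_force': 0.0}
pot [0.44535294 0.30409599 0.072     ] stand [0.45005803 0.30338125 0.006     ]
```

Emit:
servo_tool:
  deltas: "0.05 1 0 0 0 0 -1;0.05 1 0 0 0 0 -1"

```text
t: 11.0
position: [0.4541, 0.2038, 0.2424]
ee_rot: [179.9, 0.2, -0.0]
force: [0.2, -0.4, 0.4]
opening: 0.0855
grasp_force: 0.0
```

Emit:
servo_tool:
  deltas: "0.05 1 0 0 0 0 -1;0.05 1 0 0 0 0 -1"

```text
t: 11.25
position: [0.4589, 0.1033, 0.2427]
ee_rot: [179.9, 0.2, -0.1]
force: [0.6, 0.2, -0.0]
opening: 0.0852
grasp_force: 0.0
```

Emit:
servo_tool:
  deltas: "0.05 1 0 0 0 0 -1;0.05 1 0 0 0 0 -1"

```text
t: 11.5
position: [0.4638, 0.0035, 0.2428]
ee_rot: [179.9, 0.1, -0.1]
force: [0.1, 1.1, -0.6]
opening: 0.0854
grasp_force: 0.0
```

Emit:
servo_tool:
  deltas: "0.05 1 0 0 0 0 -1;0.05 1 0 0 0 0 -1"

```text
t: 11.75
position: [0.4687, -0.0965, 0.2428]
ee_rot: [180.0, 0.1, -0.1]
force: [0.4, 0.1, -0.7]
opening: 0.0855
grasp_force: 0.0
```

Emit:
servo_tool:
  deltas: "0.05 1 0 0 0 0 -1;0.05 1 0 0 0 0 -1"

```text
t: 12.0
position: [0.4736, -0.1964, 0.2427]
ee_rot: [180.0, 0.2, -0.1]
force: [1.1, 0.4, 1.0]
opening: 0.0856
grasp_force: 0.0
```

Emit:
servo_tool:
  deltas: "0.05 1 0 0 0 0 -1;0.05 1 0 0 0 0 -1"

```text
t: 12.25
position: [0.4785, -0.2963, 0.2425]
ee_rot: [180.0, 0.2, -0.1]
force: [0.4, 1.3, 0.0]
opening: 0.0857
grasp_force: 0.0
```

Emit:
servo_tool:
  deltas: "0 0.32 0 0 0 0 -1;0 0.32 0 0 0 0 -1;0 0.32 0 0 0 0 -1;0 0.32 0 0 0 0 -1"

```text
t: 12.75
position: [0.48, -0.324, 0.2438]
ee_rot: [-180.0, 0.0, 0.1]
force: [0.0, -0.1, 0.8]
opening: 0.0854
grasp_force: 0.0
```

Run:
```python
from h import *
st(); see("pump",0,"w6"); cv2.imwrite("pics/w6c.png",np.clip(cv2.resize(cv2.imread("pics/w6_wrist.png")[150:290,250:390],None,fx=4,fy=4).astype(int)*3,0,255).astype(np.uint8))
```

```text
{'t': 12.75, 'position': [0.48, -0.324, 0.244], 'ee_rot': [-179.951, 0.039, 0.105], 'force': [0.016, -0.131, 0.791], 'opening': 0.085, 'grasp_force': 0.0}
wrist pump [201. 316.] 0.9 [ 0.4835 -0.3232  0.    ]
```

View pics/w6c.png

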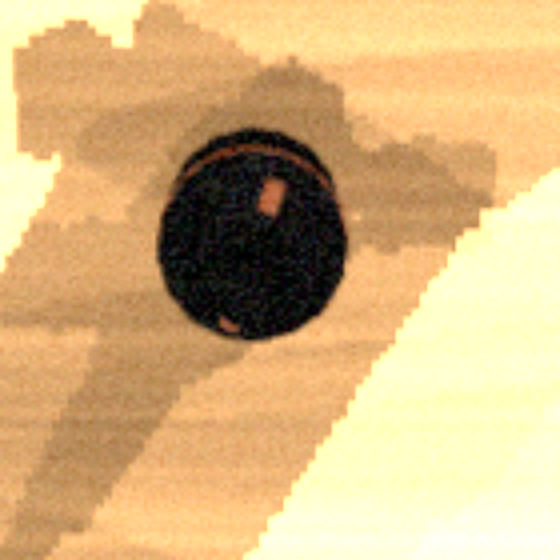

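Run:
```python
from h import *
st();print(at("wrist",(211.5,313.2),.046),at("wrist",(211.5,313.2+23.5),.046))
```

```text
{'t': 12.85, 'position': [0.48, -0.324, 0.244], 'ee_rot': [-179.981, 0.004, 0.094], 'force': [0.329, -0.679, 0.72], 'opening': 0.086, 'grasp_force': 0.0}
[ 0.48372415 -0.32105317  0.046     ] [ 0.48376516 -0.34076121  0.046     ]
```

Emit:
servo_tool:
  deltas: "0.035 -0.02 0.8 0 0 0 -1;0.035 -0.02 0.8 0 0 0 -1;0.035 -0.02 0.8 0 0 0 -1"

```text
t: 13.22
position: [0.4829, -0.3228, 0.1637]
ee_rot: [-179.9, 0.1, 0.0]
force: [-0.6, 0.4, 1.0]
opening: 0.0852
grasp_force: 0.0
```

Emit:
servo_tool:
  deltas: "0 0 0.4 0 0 0 0;0 0 0.84 0 0 0 0;0 0 0.84 0 0 0 0;0 0 0.84 0 0 0 0"

```text
t: 13.72
position: [0.4847, -0.3244, 0.0827]
ee_rot: [179.9, -0.2, -0.0]
force: [0.9, 0.1, 1.8]
opening: 0.0428
grasp_force: 0.0
```

Emit:
servo_tool:
  deltas: "0 0 0 0 0 0 0.5;0 0 0 0 0 0 0.5;0 0 0 0 0 0 1;0 0 0 0 0 0 1;0 0 0 0 0 0 1;0 0 0 0 0 0 1"
  force: 50

```text
t: 14.48
position: [0.4842, -0.3224, 0.0814]
ee_rot: [-180.0, -0.1, 0.1]
force: [-0.4, 4.3, 7.4]
opening: 0.012
grasp_force: 48.6
```

Emit:
servo_tool:
  deltas: "0 0 -0.3 0 0 0 1;0 0 -0.9 0 0 0 1;-0.05 -0.2 -1 0 0 0 1;-0.05 -0.7 -1 0 0 0 1"

```text
t: 14.98
position: [0.4777, -0.2546, 0.1811]
ee_rot: [179.9, -0.1, -0.2]
force: [-0.3, 1.2, -3.4]
opening: 0.0121
grasp_force: 49.2
```

Emit:
servo_tool:
  deltas: "-0.05 -0.4 -0.2 0 0 0 1;-0.05 -0.9 -0.2 0 0 0 1"

```text
t: 15.22
position: [0.4727, -0.1622, 0.2008]
ee_rot: [180.0, -0.0, -0.0]
force: [0.2, 0.2, -0.7]
opening: 0.012
grasp_force: 49.2
```

Emit:
servo_tool:
  deltas: "-0.05 -0.5 0 0 0 0 1;-0.05 -1 0 0 0 0 1"

```text
t: 15.48
position: [0.4668, -0.0614, 0.1996]
ee_rot: [-180.0, 0.1, 0.0]
force: [1.4, -0.8, -2.1]
opening: 0.0123
grasp_force: 49.2
```

Emit:
servo_tool:
  deltas: "-0.05 -0.5 0 0 0 0 1;-0.05 -1 0 0 0 0 1"

```text
t: 15.72
position: [0.4617, 0.0383, 0.1996]
ee_rot: [180.0, 0.1, 0.0]
force: [0.8, -0.0, -2.3]
opening: 0.0121
grasp_force: 49.2
```

Emit:
servo_tool:
  deltas: "-0.05 -0.5 0 0 0 0 1;-0.05 -1 0 0 0 0 1"

```text
t: 15.98
position: [0.4566, 0.1381, 0.1996]
ee_rot: [180.0, 0.1, 0.0]
force: [0.4, 0.8, -2.0]
opening: 0.0118
grasp_force: 49.2
```

Emit:
servo_tool:
  deltas: "-0.05 -0.5 0 0 0 0 1;-0.05 -1 0 0 0 0 1"

```text
t: 16.23
position: [0.4516, 0.238, 0.1995]
ee_rot: [179.9, 0.1, 0.0]
force: [0.7, -0.1, -1.6]
opening: 0.012
grasp_force: 49.2
```

Run:
```python
from h import *
st(); see("pot",0.012,"w7")
```

```text
{'t': 16.225, 'position': [0.452, 0.238, 0.199], 'ee_rot': [179.948, 0.078, 0.043], 'force': [0.728, -0.059, -1.617], 'opening': 0.012, 'grasp_force': 49.211}
wrist pot [223. 233.] 0.81 [0.4464 0.3119 0.012 ]
```

View pics/w7_wrist.png

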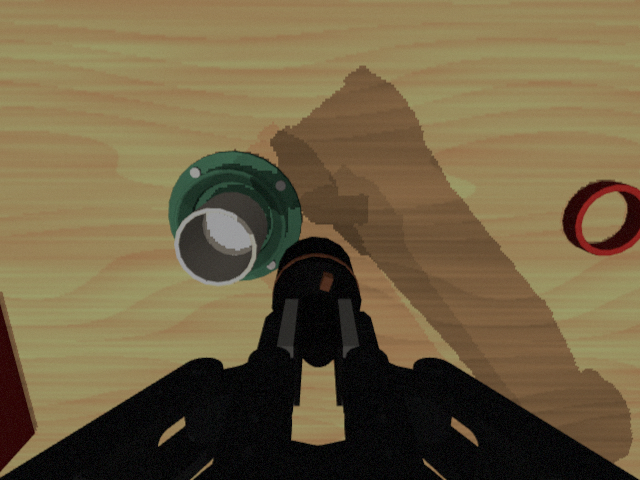

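Run:
```python
from h import *
st();print("pot",at("wrist",(246,216),.072),"necknear",at("wrist",(367,319),.2045),"bodyrow",[(r,at("wrist",(r,317.5),.165)[:2].round(4)) for r in(274,361)])
c=bot.get_calibration("wrist");K=np.array(c["camera_matrix"]);T=np.array(c["camera_from_world"])
def pr(p):
    q=K@(T[:3,:3]@p+T[:3,3]);return q[:2]/q[2]
b=np.array([.4516,.238])
for z,r in((.1185,.016),(.1265,.020),(.1645,.020),(.2045,.005)):
    P=[pr(np.array([b[0]+r*np.cos(a),b[1]+r*np.sin(a),z])) for a in np.linspace(0,6.28,90)];P=np.array(P);print(z,P.min(0).round(),P.max(0).round())
```

```text
{'t': 16.325, 'position': [0.451, 0.243, 0.2], 'ee_rot': [-179.831, 0.065, 0.476], 'force': [-0.601, -0.675, -2.217], 'opening': 0.012, 'grasp_force': 49.299}
pot [0.44607504 0.31125048 0.072     ] necknear [0.44449154 0.24187879 0.2045    ] bodyrow [(274, array([0.464 , 0.2427])), (361, array([0.4201, 0.2423]))]
0.1185 [297. 236.] [355. 290.]
0.1265 [289. 233.] [363. 302.]
0.1645 [283. 257.] [373. 339.]
0.2045 [316. 337.] [345. 362.]
```

```bash
cat >> h.py <<'E'
def fit(cam,z,r,xy,name=None,span=.014,im=None):
    """centre of a world circle (height z, radius r list) by edge strength"""
    c=bot.get_calibration(cam);K=np.array(c["camera_matrix"]);T=np.array(c["camera_from_world"])
    if im is None: im=bot.capture(cam)
    if name: cv2.imwrite(f"pics/{name}.png",im)
    g=cv2.GaussianBlur(im,(0,0),1.2).astype(np.float32)
    G=np.sqrt((cv2.Sobel(g,cv2.CV_32F,1,0)**2+cv2.Sobel(g,cv2.CV_32F,0,1)**2).sum(2))
    G=np.minimum(G,np.percentile(G,98))
    a=np.linspace(0,2*np.pi,120,endpoint=False);best=[]
    for dx in np.arange(-span,span+1e-6,.001):
        for dy in np.arange(-span,span+1e-6,.001):
            v=0
            for rr in np.atleast_1d(r):
                P=np.stack([xy[0]+dx+rr*np.cos(a),xy[1]+dy+rr*np.sin(a),np.full(120,z)])
                q=K@(T[:3,:3]@P+T[:3,3:]);u=np.float32(q[:2]/q[2])
                v+=cv2.remap(G,u[0][None],u[1][None],cv2.INTER_LINEAR).mean()
            best.append((v,xy[0]+dx,xy[1]+dy))
    best.sort(reverse=True);print(cam,"fit",np.round(best[0],4),"top5",np.round(np.mean([b[1:] for b in best[:5]],0),4),"med",round(float(np.median([b[0] for b in best])),1))
E
python3 - <<'E'
from h import *
st();fit("wrist",.072,[.028,.0245],(.448,.305));fit("wrist",.008,.055,(.45,.305));fit("top",.072,[.028],(.448,.305));st()
E
```

```text
{'t': 16.325, 'position': [0.451, 0.243, 0.2], 'ee_rot': [-179.831, 0.065, 0.476], 'force': [-0.601, -0.675, -2.217], 'opening': 0.012, 'grasp_force': 49.299}
wrist fit [3.777083e+02 4.460000e-01 3.060000e-01] top5 [0.4462 0.3064] med 115.2
wrist fit [167.5622   0.451    0.305 ] top5 [0.4506 0.3052] med 56.5
top fit [48.9584  0.443   0.307 ] top5 [0.4428 0.3064] med 39.8
{'t': 16.475, 'position': [0.452, 0.236, 0.199], 'ee_rot': [179.917, 0.092, 0.053], 'force': [0.083, -0.762, -2.22], 'opening': 0.012, 'grasp_force': 49.298}
```

Emit:
servo_tool:
  deltas: "-0.03 -0.4 0 0 0 0 1;-0.03 -0.67 0 0 0 0 1;-0.03 -0.67 0 0 0 0 1;-0.03 -0.67 0 0 0 0 1;-0.03 -0.67 0 0 0 0 1"

```text
t: 17.1
position: [0.4506, 0.3019, 0.2001]
ee_rot: [179.9, 0.0, -0.1]
force: [0.0, 0.4, -2.8]
opening: 0.0127
grasp_force: 49.4
```

Run:
```python
from h import *
st();fit("wrist",.1645,.02,(.448,.305),"w8");st()
```

```text
{'t': 17.1, 'position': [0.451, 0.302, 0.2], 'ee_rot': [179.943, 0.003, -0.115], 'force': [0.008, 0.445, -2.836], 'opening': 0.013, 'grasp_force': 49.435}
wrist fit [105.5776   0.451    0.302 ] top5 [0.4568 0.3022] med 40.8
{'t': 17.15, 'position': [0.451, 0.302, 0.2], 'ee_rot': [179.962, -0.005, -0.1], 'force': [-0.213, -0.221, -1.637], 'opening': 0.012, 'grasp_force': 49.434}
```

View pics/w8.png

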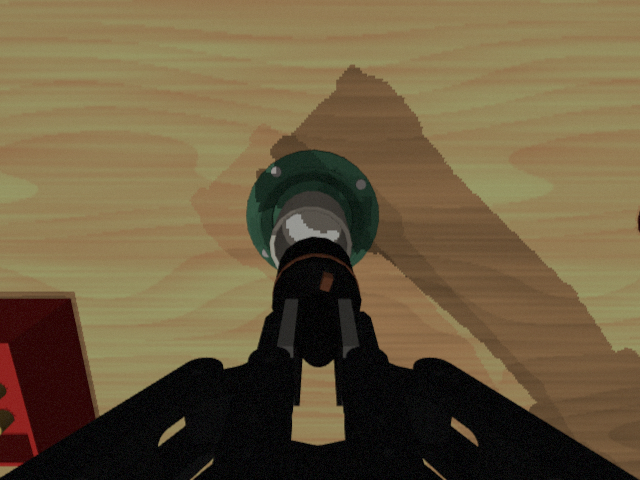

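Run:
```python
from h import *
c=bot.get_calibration("wrist");K=np.array(c["camera_matrix"]);T=np.array(c["camera_from_world"])
def pr(p):
    q=K@(T[:3,:3]@p+T[:3,3]);return q[:2]/q[2]
for bx in(.4506,.4486):
  for z,r in((.119,.016),(.127,.020),(.165,.020),(.205,.005),(.201,.007)):
    P=np.array([pr(np.array([bx+r*np.cos(a),.302+r*np.sin(a),z])) for a in np.linspace(0,6.28,90)]);print(bx,z,P.min(0).round(1),P.max(0).round(1))
im=cv2.imread("pics/w8.png");print(im[228:246,318].sum(1),im[355:375,319].sum(1)); print(im[300,262:285].sum(1),im[300,350:372].sum(1))
```

```text
0.4506 0.119 [288.3 237. ] [345.7 290.8]
0.4506 0.127 [279.9 234.1] [354.2 303.4]
0.4506 0.165 [272.1 258.5] [361.8 340.1]
0.4506 0.205 [302.5 338.3] [331.2 363.2]
0.4506 0.201 [297.4 327.3] [336.4 361.5]
0.4486 0.119 [288.4 240.5] [345.6 294. ]
0.4486 0.127 [280.  237.7] [354.1 306.7]
0.4486 0.165 [272.3 262.8] [361.6 343.9]
0.4486 0.205 [302.6 343.4] [331.1 368.1]
0.4486 0.201 [297.5 332.3] [336.3 366.2]
[247 238 361 451 448 439 446 441 404 252   2   1  27   3   8   6  13   7] [ 23  12  19  27  23  13  11  33   0  10   0  24 258 366 364 349 343 354
 356 363]
[389 376 385 385 384 391 384 388 387 387 186  39  32  27   9  33   4   8
   9  25   0   7  15] [109  67  37   0  33   9   2  12   4   2  14 193 313 339 333 322 328 334
 331 324 326 322]
```

Emit:
servo_tool:
  deltas: "-0.02 -0.04 0 0 0 0 1;-0.02 -0.04 0.2 0 0 0 1;-0.02 -0.04 0.35 0 0 0 1;-0.02 -0.04 0.45 0 0 0 1;-0.02 -0.04 0.5 0 0 0 1;-0.02 -0.04 0.5 0 0 0 1"

```text
t: 17.9
position: [0.4482, 0.3076, 0.1501]
ee_rot: [180.0, 0.0, 0.0]
force: [0.3, -0.0, -1.8]
opening: 0.0121
grasp_force: 49.4
```

Emit:
servo_tool:
  deltas: "0 0 0.08 0 0 0 1;0 0 0.16 0 0 0 1;0 0 0.22 0 0 0 1;0 0 0.22 0 0 0 1"

```text
t: 18.4
position: [0.4479, 0.3074, 0.1276]
ee_rot: [180.0, 0.1, 0.0]
force: [-0.1, -0.7, -2.4]
opening: 0.0122
grasp_force: 49.4
```

Emit:
servo_tool:
  deltas: "0 0.01 0.08 0 0 0 1;0 0.01 0.16 0 0 0 1;0 0.01 0.22 0 0 0 1;0 0.01 0.27 0 0 0 1;0 0.01 0.29 0 0 0 1;0 0.01 0.29 0 0 0 1"

```text
t: 19.15
position: [0.4482, 0.3066, 0.0992]
ee_rot: [180.0, 0.0, 0.0]
force: [-0.1, -0.4, -2.9]
opening: 0.012
grasp_force: 49.4
```

Emit:
servo_tool:
  deltas: "0 0 0.01 0 0 0 1;0 0 0.02 0 0 0 1;0 0 0.02 0 0 0 1"

```text
t: 19.52
position: [0.4483, 0.3066, 0.0974]
ee_rot: [-180.0, -0.0, 0.0]
force: [-0.0, 0.5, -1.8]
opening: 0.0122
grasp_force: 49.4
```

Emit:
servo_tool:
  deltas: "0 0 0.01 0 0 0 1;0 0 0.02 0 0 0 1;0 0 0.02 0 0 0 1"

```text
t: 19.9
position: [0.449, 0.3075, 0.0971]
ee_rot: [-179.9, -0.1, 0.0]
force: [-2.5, -1.4, 13.5]
opening: 0.0123
grasp_force: 50.6
```

Emit:
servo_tool:
  deltas: "0 0 0 0 0 0 0;0 0 0 0 0 0 0;0 0 0 0 0 0 -0.5;0 0 0 0 0 0 -1;0 0 0 0 0 0 -1;0 0 0 0 0 0 -1"

```text
t: 20.65
position: [0.4482, 0.3066, 0.0952]
ee_rot: [180.0, 0.0, 0.0]
force: [-1.1, 0.2, 0.0]
opening: 0.0855
grasp_force: 0.0
```

Emit:
servo_tool:
  deltas: "0 0 -0.3 0 0 0 -1;0 0 -0.9 0 0 0 -1;0 0 -0.9 0 0 0 -1"

```text
t: 21.02
position: [0.4503, 0.3084, 0.1898]
ee_rot: [-179.7, -0.4, -0.0]
force: [0.2, 0.8, -0.6]
opening: 0.0855
grasp_force: 0.0
```

Emit:
servo_tool:
  deltas: "0 0 -0.6 0 0 0 -1;0 0 -0.6 0 0 0 -1;0 0 -0.6 0 0 0 -1;0 0 -0.6 0 0 0 -1;0 0 -0.6 0 0 0 -1"

```text
t: 21.65
position: [0.4478, 0.3063, 0.2441]
ee_rot: [179.9, 0.1, 0.0]
force: [0.6, -0.2, -0.0]
opening: 0.0851
grasp_force: 0.0
```

Run:
```python
from h import *
st();fit("wrist",.072,[.028],(.448,.305),"w9");fit("wrist",.062,.02,(.448,.305));fit("wrist",.008,.055,(.45,.305));st()
cv2.imwrite("pics/w9c.png",np.clip(cv2.resize(cv2.imread("pics/w9.png")[120:310,220:420],None,fx=3,fy=3).astype(int)*2,0,255).astype(np.uint8))
```

```text
{'t': 21.65, 'position': [0.448, 0.306, 0.244], 'ee_rot': [179.933, 0.094, 0.013], 'force': [0.554, -0.218, -0.036], 'opening': 0.085, 'grasp_force': 0.0}
wrist fit [135.2526   0.446    0.306 ] top5 [0.4464 0.3062] med 56.1
wrist fit [137.6346   0.448    0.308 ] top5 [0.4484 0.3078] med 58.5
wrist fit [151.5547   0.45     0.306 ] top5 [0.4502 0.3056] med 44.6
{'t': 21.8, 'position': [0.448, 0.307, 0.245], 'ee_rot': [179.97, 0.045, 0.012], 'force': [-0.286, 0.024, -0.381], 'opening': 0.086, 'grasp_force': 0.0}
```

View pics/w9c.png

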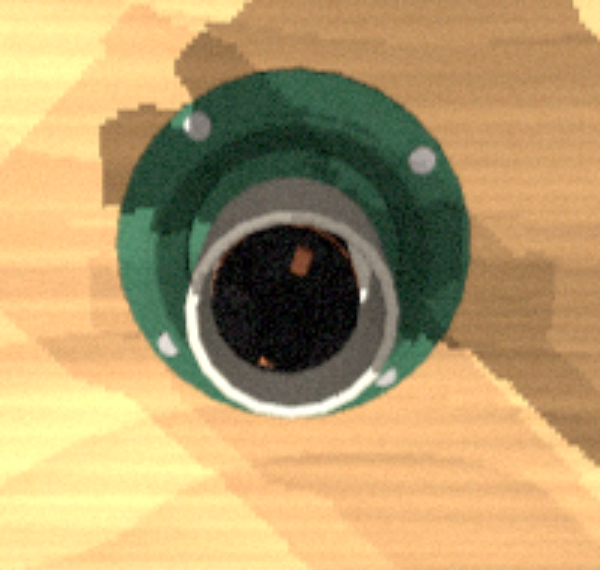

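Emit:
servo_tool:
  deltas: "0.37 0.9 0 0 0 0 -1;0.37 0.9 0 0 0 0 -1"

```text
t: 22.05
position: [0.4862, 0.214, 0.245]
ee_rot: [179.9, -0.0, -0.1]
force: [0.7, -0.0, -1.1]
opening: 0.0857
grasp_force: 0.0
```

Emit:
servo_tool:
  deltas: "0.37 0.9 0 0 0 0 -1;0.37 0.9 0 0 0 0 -1"

```text
t: 22.3
position: [0.5232, 0.1232, 0.2452]
ee_rot: [179.9, -0.0, -0.2]
force: [1.2, -0.0, -0.3]
opening: 0.0851
grasp_force: 0.0
```

Emit:
servo_tool:
  deltas: "0.37 0.9 0 0 0 0 -1;0.37 0.9 0 0 0 0 -1"

```text
t: 22.55
position: [0.5601, 0.0331, 0.2452]
ee_rot: [179.9, -0.0, -0.2]
force: [0.7, 0.1, 0.7]
opening: 0.0856
grasp_force: 0.0
```

Emit:
servo_tool:
  deltas: "0.37 0.9 0 0 0 0 -1;0.37 0.9 0 0 0 0 -1"

```text
t: 22.8
position: [0.5969, -0.0571, 0.245]
ee_rot: [179.9, -0.0, -0.2]
force: [0.4, 1.1, -0.1]
opening: 0.0856
grasp_force: 0.0
```

Emit:
servo_tool:
  deltas: "0.37 0.9 0 0 0 0 -1;0.37 0.9 0 0 0 0 -1;0.37 0.9 0 0 0 0 -1;0.37 0.9 0 0 0 0 -1;0.37 0.9 0 0 0 0 -1"

```text
t: 23.42
position: [0.6332, -0.1416, 0.2454]
ee_rot: [-180.0, 0.0, 0.1]
force: [1.1, -0.2, -0.3]
opening: 0.0856
grasp_force: 0.0
```

Run:
```python
from h import *
st();fit("wrist",.006,.034,(.634,-.14),"w10");fit("wrist",.048,.0185,(.634,-.14));st()
```

```text
{'t': 23.425, 'position': [0.633, -0.142, 0.245], 'ee_rot': [-179.956, 0.002, 0.134], 'force': [1.135, -0.201, -0.292], 'opening': 0.086, 'grasp_force': 0.0}
wrist fit [67.7139  0.632  -0.14  ] top5 [ 0.6328 -0.1396] med 33.0
wrist fit [105.1415   0.632   -0.139 ] top5 [ 0.6318 -0.1394] med 34.2
{'t': 23.525, 'position': [0.633, -0.142, 0.246], 'ee_rot': [-179.981, -0.015, 0.118], 'force': [-0.279, 0.588, -0.014], 'opening': 0.085, 'grasp_force': 0.0}
```

Emit:
servo_tool:
  deltas: "-0.01 -0.02 0.9 0 0 0 -1;-0.01 -0.02 0.9 0 0 0 -1;-0.01 -0.02 0.9 0 0 0 -1"

```text
t: 23.9
position: [0.6308, -0.1403, 0.1532]
ee_rot: [-179.9, 0.3, 0.1]
force: [1.1, 0.0, 0.9]
opening: 0.085
grasp_force: 0.0
```

Emit:
servo_tool:
  deltas: "0 0 0.6 0 0 0 -0.5;0 0 0.9 0 0 0 -0.5;0 0 0.9 0 0 0 -0.5"

```text
t: 24.28
position: [0.6318, -0.141, 0.0648]
ee_rot: [-180.0, 0.1, 0.0]
force: [1.0, -0.8, -0.0]
opening: 0.064
grasp_force: 0.0
```

Emit:
servo_tool:
  deltas: "0 0 0.15 0 0 0 -0.5;0 0 0.34 0 0 0 -0.5;0 0 0.34 0 0 0 -0.5;0 0 0.34 0 0 0 -0.5"

```text
t: 24.78
position: [0.6325, -0.1415, 0.0315]
ee_rot: [180.0, -0.0, 0.0]
force: [-0.7, -0.6, 0.2]
opening: 0.064
grasp_force: 0.0
```

Emit:
servo_tool:
  deltas: "0 0 0 0 0 0 0.2;0 0 0 0 0 0 1;0 0 0 0 0 0 1;0 0 0 0 0 0 1;0 0 0 0 0 0 1"

```text
t: 25.4
position: [0.6328, -0.1413, 0.0321]
ee_rot: [-180.0, -0.1, 0.0]
force: [-0.7, 1.3, 6.5]
opening: 0.0346
grasp_force: 49.8
```

Emit:
servo_tool:
  deltas: "0 0 -0.3 0 0 0 1;0 0 -0.9 0 0 0 1;0 0 -1 0 0 0 1"

```text
t: 25.78
position: [0.6345, -0.1421, 0.1355]
ee_rot: [179.9, -0.4, -0.0]
force: [0.9, 0.1, -1.8]
opening: 0.0343
grasp_force: 50.1
```

Emit:
servo_tool:
  deltas: "-0.2 -0.45 -0.5 0 0 0 1;-0.37 -0.9 -0.7 0 0 0 1"

```text
t: 26.02
position: [0.595, -0.0518, 0.2021]
ee_rot: [180.0, -0.0, -0.2]
force: [0.4, 1.0, -2.3]
opening: 0.0345
grasp_force: 50.1
```

Emit:
servo_tool:
  deltas: "-0.2 -0.5 0 0 0 0 1;-0.37 -0.9 0 0 0 0 1"

```text
t: 26.28
position: [0.5569, 0.0407, 0.2009]
ee_rot: [-180.0, 0.0, 0.1]
force: [0.8, 0.1, -1.9]
opening: 0.0344
grasp_force: 50.1
```

Emit:
servo_tool:
  deltas: "-0.2 -0.5 0 0 0 0 1;-0.37 -0.9 0 0 0 0 1"

```text
t: 26.52
position: [0.5197, 0.1304, 0.2005]
ee_rot: [180.0, 0.1, 0.1]
force: [0.6, 0.2, -0.7]
opening: 0.0344
grasp_force: 50.1
```

Emit:
servo_tool:
  deltas: "-0.2 -0.5 0 0 0 0 1;-0.37 -0.9 0 0 0 0 1"

```text
t: 26.78
position: [0.4828, 0.2203, 0.2005]
ee_rot: [180.0, 0.1, 0.1]
force: [1.2, 0.6, -1.1]
opening: 0.0343
grasp_force: 50.1
```

Emit:
servo_tool:
  deltas: "-0.2 -0.5 0 0 0 0 1;-0.37 -0.9 0 0 0 0 1;-0.37 -0.9 0 0 0 0 1;-0.37 -0.9 0 0 0 0 1;-0.37 -0.9 0 0 0 0 1"

```text
t: 27.4
position: [0.4479, 0.307, 0.2009]
ee_rot: [179.9, 0.0, -0.1]
force: [0.5, 0.4, -1.2]
opening: 0.0342
grasp_force: 50.2
```

Run:
```python
from h import *
st();s=bot.sense()["position"];fit("wrist",s[2]-.026,.034,s[:2],"w11");fit("wrist",s[2]+.016,.0185,s[:2]);st()
```

```text
{'t': 27.4, 'position': [0.448, 0.307, 0.201], 'ee_rot': [179.939, 0.014, -0.121], 'force': [0.451, 0.365, -1.204], 'opening': 0.034, 'grasp_force': 50.229}
wrist fit [87.1788  0.4469  0.307 ] top5 [0.4471 0.3064] med 31.9
wrist fit [102.4766   0.4459   0.307 ] top5 [0.4455 0.3068] med 27.7
{'t': 27.5, 'position': [0.448, 0.307, 0.201], 'ee_rot': [179.967, 0.002, -0.114], 'force': [0.009, 0.491, -0.912], 'opening': 0.034, 'grasp_force': 50.229}
```

View pics/w11.png

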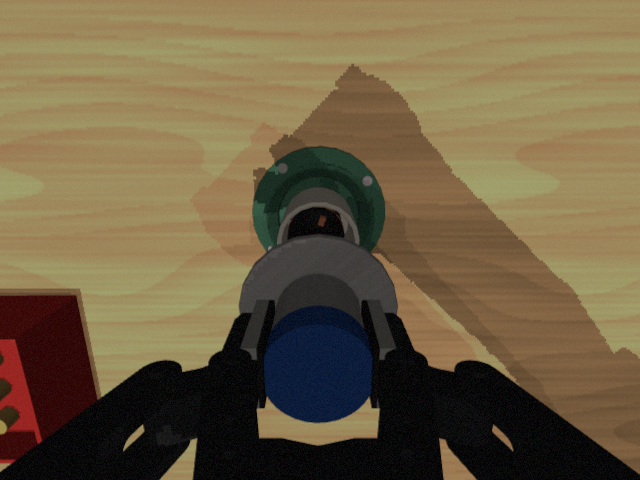

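Emit:
servo_tool:
  deltas: "0 0 0.25 0 0 0 1;0 0 0.45 0 0 0 1;0 0 0.6 0 0 0 1;0 0 0.7 0 0 0 1;0 0 0.8 0 0 0 1;0 0 0.88 0 0 0 1;0 0 0.93 0 0 0 1;0 0 0.93 0 0 0 1"

```text
t: 28.5
position: [0.4471, 0.3086, 0.108]
ee_rot: [180.0, 0.0, 0.0]
force: [0.0, -0.2, -0.5]
opening: 0.0339
grasp_force: 50.2
```

Emit:
servo_tool:
  deltas: "0 0 0.01 0 0 0 1;0 0 0.02 0 0 0 1;0 0 0.03 0 0 0 1;0 0 0.03 0 0 0 1"

```text
t: 29.0
position: [0.4472, 0.3086, 0.1053]
ee_rot: [180.0, -0.0, 0.0]
force: [-0.2, -0.1, -1.2]
opening: 0.0339
grasp_force: 50.2
```

Emit:
servo_tool:
  deltas: "0 0.01 0.01 0 0 0 1;0 0.01 0.02 0 0 0 1;0 0.01 0.02 0 0 0 1"

```text
t: 29.38
position: [0.4474, 0.3076, 0.104]
ee_rot: [-180.0, -0.0, -0.0]
force: [-2.6, -0.8, 6.2]
opening: 0.0344
grasp_force: 51.1
```

Emit:
servo_tool:
  deltas: "0 0 0 0 0 0 -0.4;0 0 0 0 0 0 -0.4;0 0 0 0 0 0 -1;0 0 0 0 0 0 -1;0 0 0 0 0 0 -1"

```text
t: 30.0
position: [0.4472, 0.3076, 0.1032]
ee_rot: [180.0, 0.0, 0.0]
force: [-0.5, -0.1, 0.1]
opening: 0.0857
grasp_force: 0.0
```

Emit:
servo_tool:
  deltas: "0 0 -0.3 0 0 0 -1;0 0 -0.9 0 0 0 -1;0 0 -0.9 0 0 0 -1"

```text
t: 30.38
position: [0.4493, 0.3094, 0.1978]
ee_rot: [-179.7, -0.4, -0.0]
force: [0.7, -0.3, 0.2]
opening: 0.0853
grasp_force: 0.0
```

Emit:
servo_tool:
  deltas: "0 0 -0.8 0 0 0 -1;0 0 -0.8 0 0 0 -1;0 0 -0.8 0 0 0 -1;0 0 -0.8 0 0 0 -1;0 0 -0.8 0 0 0 -1"

```text
t: 31.0
position: [0.4467, 0.3071, 0.2717]
ee_rot: [179.9, 0.1, 0.0]
force: [-0.1, 0.8, 0.1]
opening: 0.0853
grasp_force: 0.0
```

Run:
```python
from h import *
st();fit("wrist",.078,.034,(.447,.306),"w12");fit("wrist",.12,.0185,(.447,.306));fit("wrist",.008,.055,(.45,.305));st()
```

```text
{'t': 31.0, 'position': [0.447, 0.307, 0.272], 'ee_rot': [179.905, 0.125, 0.011], 'force': [-0.061, 0.831, 0.087], 'opening': 0.085, 'grasp_force': 0.0}
wrist fit [109.4659   0.446    0.307 ] top5 [0.4468 0.3066] med 44.1
wrist fit [125.2967   0.446    0.307 ] top5 [0.446 0.307] med 39.3
wrist fit [134.2857   0.45     0.306 ] top5 [0.4502 0.3056] med 44.4
{'t': 31.15, 'position': [0.447, 0.307, 0.272], 'ee_rot': [179.949, 0.069, 0.009], 'force': [-0.562, -0.144, 0.146], 'opening': 0.085, 'grasp_force': 0.0}
```

Emit:
servo_tool:
  deltas: "0 1 0 0 0 0 -1;0 1 0 0 0 0 -1"

```text
t: 31.4
position: [0.4471, 0.2051, 0.2727]
ee_rot: [179.9, 0.0, -0.1]
force: [0.7, 0.1, -0.3]
opening: 0.0858
grasp_force: 0.0
```

Emit:
servo_tool:
  deltas: "0 1 0.2 0 0 0 -1;0 1 0.2 0 0 0 -1"

```text
t: 31.65
position: [0.4469, 0.1047, 0.2527]
ee_rot: [180.0, 0.0, -0.1]
force: [1.4, 0.0, -0.1]
opening: 0.0853
grasp_force: 0.0
```

Emit:
servo_tool:
  deltas: "0 1 0.1 0 0 0 -1;0 1 0.1 0 0 0 -1;0 1 0.1 0 0 0 -1;0 1 0.1 0 0 0 -1;0 1 0.1 0 0 0 -1"

```text
t: 32.28
position: [0.4474, 0.0088, 0.2433]
ee_rot: [-180.0, -0.0, 0.1]
force: [0.1, 0.4, 0.1]
opening: 0.0852
grasp_force: 0.0
```

Run:
```python
from h import *
st();see("ring",0,"w13");fit("wrist",.018,[.03,.024],(.449,-.004),"w13");st()
```

```text
{'t': 32.275, 'position': [0.447, 0.009, 0.243], 'ee_rot': [-179.983, -0.004, 0.124], 'force': [0.057, 0.419, 0.131], 'opening': 0.085, 'grasp_force': 0.0}
wrist fit [2.174481e+02 4.520000e-01 2.000000e-03] top5 [0.4518 0.0016] med 87.3
{'t': 32.425, 'position': [0.447, 0.008, 0.243], 'ee_rot': [-179.993, -0.003, 0.102], 'force': [-0.088, 0.335, 0.476], 'opening': 0.085, 'grasp_force': 0.0}
```

View pics/w12.png

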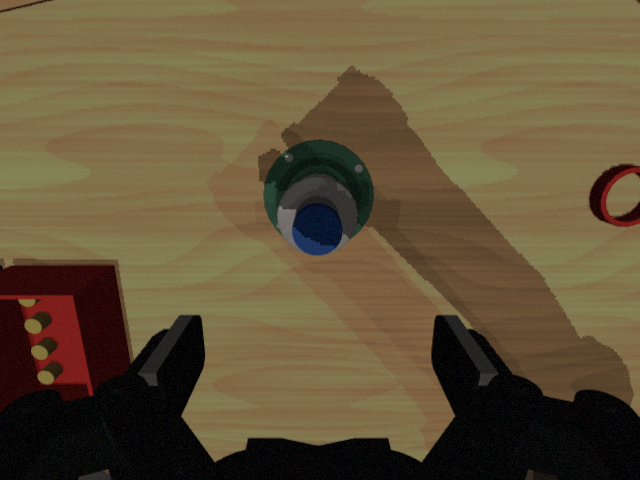

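Run:
```python
from h import *
im=cv2.imread("pics/w13.png");t=cv2.cvtColor(im,cv2.COLOR_BGR2HSV)
m=cv2.inRange(t,(0,180,40),(6,255,255))|cv2.inRange(t,(172,180,40),(180,255,255))
n,l,s,c=cv2.connectedComponentsWithStats(m)
for i in range(1,n):
    if s[i][4]>300: x,y,w,h=s[i][:4];print(s[i]);print(at("wrist",(y+h/2,x+w/2),.009),at("wrist",(y+h,x+w/2),.018))
st()
```

```text
[ 293  170   65   66 1085]
[0.45084898 0.00071488 0.009     ] [0.42164439 0.00064801 0.018     ]
{'t': 32.425, 'position': [0.447, 0.008, 0.243], 'ee_rot': [-179.993, -0.003, 0.102], 'force': [-0.088, 0.335, 0.476], 'opening': 0.085, 'grasp_force': 0.0}
```

Emit:
servo_tool:
  deltas: "0.04 0.07 0.9 0 0 0 -1;0.04 0.07 0.9 0 0 0 -1;0.04 0.07 0.9 0 0 0 -1"

```text
t: 32.8
position: [0.4499, 0.0008, 0.1517]
ee_rot: [180.0, 0.2, 0.0]
force: [-0.2, 1.0, 0.1]
opening: 0.0855
grasp_force: 0.0
```

Emit:
servo_tool:
  deltas: "0 0 0.6 0 0 0 -1;0 0 0.9 0 0 0 -1;0 0 0.9 0 0 0 -1;0 0 0.9 0 0 0 -1"

```text
t: 33.3
position: [0.4526, 0.0009, 0.065]
ee_rot: [-180.0, -0.1, 0.0]
force: [0.3, -0.6, -0.0]
opening: 0.0853
grasp_force: 0.0
```

Emit:
servo_tool:
  deltas: "0 0 0.15 0 0 0 -1;0 0 0.3 0 0 0 -1;0 0 0.42 0 0 0 -1;0 0 0.42 0 0 0 -1;0 0 0.42 0 0 0 -1"

```text
t: 33.92
position: [0.4512, 0.0006, 0.0212]
ee_rot: [180.0, 0.0, 0.0]
force: [-0.1, -0.0, 1.2]
opening: 0.0855
grasp_force: 0.0
```

Lower 3 mm, close gently, then lift.

Emit:
servo_tool:
  deltas: "0 0 0.03 0 0 0 -1;0 0 0.03 0 0 0 0;0 0 0.03 0 0 0 0;0 0 0.03 0 0 0 0;0 0 0.03 0 0 0 0.2;0 0 0.03 0 0 0 0.2;0 0 0.03 0 0 0 0.2"
  force: 30

```text
t: 34.8
position: [0.4514, 0.0007, 0.0189]
ee_rot: [-180.0, -0.0, 0.0]
force: [-2.2, 0.1, 7.7]
opening: 0.0588
grasp_force: 30.7
```

Emit:
servo_tool:
  deltas: "0 0 -0.1 0 0 0 0.2;0 0 -0.3 0 0 0 0.2;0 0 -0.9 0 0 0 0.2;0 0 -1 0 0 0 0.2;0 0 -1 0 0 0 0.2;0 0 -1 0 0 0 0.2"

```text
t: 35.55
position: [0.4504, 0.0005, 0.1173]
ee_rot: [180.0, 0.1, 0.0]
force: [0.2, 0.0, -1.1]
opening: 0.0585
grasp_force: 33.2
```

Run:
```python
from h import *
st();s=bot.sense()["position"]
im=bot.capture("wrist");cv2.imwrite("pics/w14.png",im)
for z in(0,.005): fit("wrist",s[2]+z,[.03,.024],s[:2],im=im)
```

```text
{'t': 35.55, 'position': [0.45, 0.001, 0.117], 'ee_rot': [179.988, 0.107, 0.007], 'force': [0.196, 0.021, -1.138], 'opening': 0.058, 'grasp_force': 33.218}
wrist fit [1.6405e+02 4.5140e-01 5.0000e-04] top5 [ 4.512e-01 -1.000e-04] med 70.0
wrist fit [ 1.114156e+02  4.564000e-01 -5.000000e-04] top5 [ 4.546e-01 -1.000e-04] med 71.8
```

View pics/w14.png

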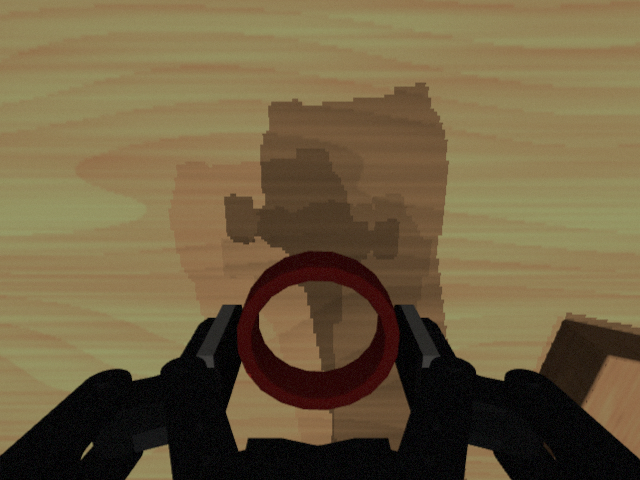

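Emit:
servo_tool:
  deltas: "0 -0.3 -0.5 0 0 0 0.2;-0.01 -0.6 -0.7 0 0 0 0.2;-0.01 -1 -0.7 0 0 0 0.2"

```text
t: 35.98
position: [0.4508, 0.101, 0.1888]
ee_rot: [-180.0, -0.1, -0.1]
force: [-0.2, 0.7, -0.7]
opening: 0.0584
grasp_force: 33.5
```

Emit:
servo_tool:
  deltas: "-0.02 -0.5 0 0 0 0 0.2;-0.02 -1 0 0 0 0 0.2"

```text
t: 36.22
position: [0.4475, 0.2016, 0.1869]
ee_rot: [179.9, 0.1, -0.0]
force: [0.6, 0.3, -1.2]
opening: 0.0585
grasp_force: 33.5
```

Emit:
servo_tool:
  deltas: "-0.02 -0.5 0 0 0 0 0.2;-0.02 -1 0 0 0 0 0.2;-0.02 -1 0 0 0 0 0.2;-0.02 -1 0 0 0 0 0.2;-0.02 -1 0 0 0 0 0.2"

```text
t: 36.85
position: [0.4464, 0.299, 0.1876]
ee_rot: [179.9, 0.1, -0.1]
force: [-0.3, 0.4, -0.8]
opening: 0.0581
grasp_force: 33.5
```

Emit:
servo_tool:
  deltas: "0 -0.05 0 0 0 0 0.2;0 -0.05 0 0 0 0 0.2;0 -0.05 0 0 0 0 0.2;0 -0.05 0 0 0 0 0.2"

```text
t: 37.35
position: [0.4463, 0.3054, 0.1884]
ee_rot: [180.0, -0.0, 0.0]
force: [0.0, 0.7, -1.6]
opening: 0.0586
grasp_force: 33.5
```

Run:
```python
from h import *
st();s=bot.sense()["position"]
im=bot.capture("wrist");fit("wrist",s[2],[.03,.024],s[:2],im=im);fit("wrist",.12,.0185,(.4465,.307),im=im,span=.01);fit("wrist",.078,.034,(.4465,.307),im=im,span=.01);st()
```

```text
{'t': 37.35, 'position': [0.446, 0.305, 0.188], 'ee_rot': [179.998, -0.009, 0.0], 'force': [0.034, 0.678, -1.627], 'opening': 0.059, 'grasp_force': 33.507}
wrist fit [190.8362   0.4473   0.3054] top5 [0.4461 0.304 ] med 89.3
wrist fit [108.4316   0.4455   0.307 ] top5 [0.4461 0.3072] med 45.4
wrist fit [90.3137  0.4455  0.307 ] top5 [0.4445 0.3068] med 44.0
{'t': 37.4, 'position': [0.446, 0.305, 0.188], 'ee_rot': [179.998, -0.005, -0.001], 'force': [0.437, -0.24, -0.854], 'opening': 0.059, 'grasp_force': 33.508}
```

Emit:
servo_tool:
  deltas: "-0.01 -0.015 0 0 0 0 0.2;-0.01 -0.015 0.2 0 0 0 0.2;-0.01 -0.015 0.4 0 0 0 0.2;-0.01 -0.015 0.5 0 0 0 0.2;-0.01 -0.015 0.6 0 0 0 0.2;-0.01 -0.015 0.7 0 0 0 0.2;-0.01 -0.015 0.8 0 0 0 0.2;-0.01 -0.015 0.87 0 0 0 0.2;-0.01 -0.015 0.87 0 0 0 0.2"

```text
t: 38.52
position: [0.445, 0.3069, 0.1007]
ee_rot: [180.0, 0.0, 0.0]
force: [-0.4, 0.2, -1.2]
opening: 0.0585
grasp_force: 33.5
```

Emit:
servo_tool:
  deltas: "0 0 0.01 0 0 0 0.2;0 0 0.02 0 0 0 0.2;0 0 0.03 0 0 0 0.2;0 0 0.03 0 0 0 0.2"

```text
t: 39.02
position: [0.4453, 0.3071, 0.0983]
ee_rot: [180.0, -0.0, 0.0]
force: [0.6, 0.2, -1.1]
opening: 0.0585
grasp_force: 33.5
```

Emit:
servo_tool:
  deltas: "0 0 0.01 0 0 0 0.2;0 0 0.02 0 0 0 0.2;0 0 0.02 0 0 0 0.2"

```text
t: 39.4
position: [0.4453, 0.3071, 0.0969]
ee_rot: [-180.0, -0.0, 0.0]
force: [-1.5, -0.7, 6.2]
opening: 0.0586
grasp_force: 34.1
```

Contact at the expected height. Release and rise.

Emit:
servo_tool:
  deltas: "0 0 0 0 0 0 -1;0 0 0 0 0 0 -1;0 0 0 0 0 0 -1;0 0 0 0 0 0 -1;0 0 0 0 0 0 -1"

```text
t: 40.02
position: [0.4452, 0.307, 0.0962]
ee_rot: [180.0, 0.0, 0.0]
force: [0.4, 0.3, -0.9]
opening: 0.0855
grasp_force: 0.0
```

Emit:
servo_tool:
  deltas: "0 0 -0.3 0 0 0 -1;0 0 -0.9 0 0 0 -1;0 0 -0.9 0 0 0 -1"

```text
t: 40.4
position: [0.4474, 0.3088, 0.1907]
ee_rot: [-179.7, -0.4, -0.0]
force: [0.5, -1.2, 0.7]
opening: 0.0851
grasp_force: 0.0
```

Emit:
servo_tool:
  deltas: "0 0 -0.8 0 0 0 -1;0 0 -0.8 0 0 0 -1;0 0 -0.8 0 0 0 -1;0 0 -0.8 0 0 0 -1;0 0 -0.8 0 0 0 -1"

```text
t: 41.02
position: [0.4447, 0.3066, 0.2646]
ee_rot: [179.9, 0.1, 0.0]
force: [0.0, 0.7, 0.4]
opening: 0.0851
grasp_force: 0.0
```

Run:
```python
from h import *
st();im=bot.capture("wrist")
fit("wrist",.096,[.03,.024],(.446,.307),im=im);fit("wrist",.12,.0185,(.446,.307),im=im);fit("wrist",.078,.034,(.446,.307),im=im);fit("wrist",.008,.055,(.45,.305),im=im);st()
```

```text
{'t': 41.025, 'position': [0.445, 0.307, 0.265], 'ee_rot': [179.904, 0.123, 0.012], 'force': [0.005, 0.688, 0.382], 'opening': 0.085, 'grasp_force': 0.0}
wrist fit [238.7336   0.446    0.307 ] top5 [0.4458 0.3066] med 118.9
wrist fit [114.5783   0.446    0.307 ] top5 [0.4464 0.3072] med 52.2
wrist fit [119.4768   0.446    0.307 ] top5 [0.4454 0.3068] med 57.5
wrist fit [136.7408   0.45     0.306 ] top5 [0.4502 0.3056] med 49.2
{'t': 41.075, 'position': [0.445, 0.307, 0.265], 'ee_rot': [179.916, 0.111, 0.014], 'force': [0.064, -0.055, -0.002], 'opening': 0.085, 'grasp_force': 0.0}
```

All parts concentric and at their heights; handing in.

```bash
python3 -c "
from workcell import bot
print(bot.hand_in())"
```

```text
the job is handed in; nothing more can be done
None
```

The pot, pump, cover and ring are stacked on the stand in order, each set down and let go. The last wrist-camera check put cover and ring within about 1 mm of each other and about 4 mm off the stand's axis; I handed the job in at about 41 s, and no verdict was returned.

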